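# Clear the test nest and press the housing into its corner

### The job

Clear the two plastic offcuts off the metal nest plate into the black scrap bin, then lay the white housing flat on the plate and slide it fully home into the corner: one long side flush along the long side rail and one short side flush against the end stop. Keep pressing it, firmly but without ramming it, against both stops at once, and finish while holding it pressed like that: do not let go. Leave the other things on the bench where they are.

Things in the scene. Friction and masses are not known exactly. Their poses are not given: they have to be found in the camera images.
- nest: fixed level dark grey metal plate, turned up to 0.35 rad. Origin on the bench surface; x, y along its edges, z up. Plate from x -105 to +95, y -95 to +85 mm, top 10 mm above the bench. On it two steel stops, 18 mm thick, 18 mm high (tops 28 mm above the bench), at the +x edge (end stop) and the +y edge (side rail), meet in a corner; the other sides are open
- corner (a point): inner corner of the nest where the two stop faces and the plate top meet; at (75, 65, 10) mm in the nest frame, same axes as the nest
- end_stop: the shorter steel stop, 85 mm long along nest y, fixed on the nest; its working face is the plane nest x = +75 mm (looking to -x), from y -20 to +65 mm. Origin: centre of its underside, at (84, 22.5, 10) mm in the nest frame
- side_rail: the longer steel stop, 170 mm long along nest x, fixed on the nest; its working face is the plane nest y = +65 mm (looking to -y), from x -95 to +75 mm. Origin: centre of its underside, at (-10, 74, 10) mm in the nest frame
- housing_center (a point): centre (half-way up, 25 mm above the underside) of the loose white housing, 0.15-0.31 kg: base 100 (x) by 80 (y) by 24 mm high; on its middle a hump 50 (x) by 32 (y) by 26 mm high, to be gripped across its 32 mm, from 1 mm below to 25 mm above this point. Starts flat on the bench on either side of the nest. Seated: at (25, 25, 35) mm in the nest frame
- housing: the same housing; origin at the centre of its underside, same axes. It slides on the plate and along the stops with friction about 0.25; 10 to 15 N each way is an ample push. Turned end for end it seats just as well
- scrap_a_center (a point): centre (half-way up) of a loose white plastic offcut, a bar 50 mm (x) by 16 mm (y) by 18 mm high, 20 g, lying on the nest plate where the housing must go
- scrap_a: the same offcut; origin at the centre of its underside
- scrap_b_center (a point): centre (half-way up) of the other offcut, a bar 40 mm (x) by 16 mm (y) by 18 mm high, 20 g, lying on the nest plate at its open -y side
- scrap_b: the same offcut; origin at the centre of its underside
- bin: black open-topped scrap bin, fixed to the bench, outside 160 mm (x) by 140 mm (y) by 60 mm high, walls and floor about 4 mm; origin at the centre of its underside. It stands beside the nest, on the side where the housing is not
- tape: bystander, to be left alone: a clear roll of tape lying flat, 80 mm across, 24 mm high; origin at the centre of its underside
- jar: bystander, to be left alone: a small closed glass jar with a black cap, 52 mm across, 70 mm high; origin at the centre of its underside
- screwdriver: bystander, to be left alone: a screwdriver lying flat, 150 mm long, black handle; origin under it
- connector: bystander, to be left alone: a small black connector block with three brass dots, 35 x 22 x 20 mm; origin at the centre of its underside
- weight: bystander, to be left alone: an upright steel cylinder weight, 38 mm across, 35 mm high; origin at the centre of its underside

How it is judged (in metres and radians):
On the way, in this order (a step that is already met when the one before it is completed fails the run):
1. both offcuts lie in the scrap bin, let go (x of scrap_a_center in the frame of bin between -0.076 and 0.076 m and y of scrap_a_center in the frame of bin between -0.066 and 0.066 m and z of scrap_a_center in the frame of bin between 0 and 0.05 m and x of scrap_b_center in the frame of bin between -0.076 and 0.076 m and y of scrap_b_center in the frame of bin between -0.066 and 0.066 m and z of scrap_b_center in the frame of bin between 0 and 0.05 m and contact force between each of scrap_a, scrap_b and the fingers below 0.1 N and contact force between each of scrap_a, scrap_b and the arm below 0.1 N), for 0.2 s.
2. the housing is pressed into the corner against both stops (contact force between housing and end_stop above 2 N and contact force between housing and side_rail above 2 N and (contact force between housing and the fingers above 1 N or contact force between housing and the arm above 1 N) and x of housing_center in the frame of nest between 0.021 and 0.028 m and y of housing_center in the frame of nest between 0.021 and 0.028 m and z of housing_center in the frame of nest between 0.032 and 0.038 m and angle between the x axis of housing_center and the x axis of nest, either way round below 0.04 rad and angle between housing_center's own z axis and vertical below 0.04 rad and linear speed of housing below 0.02 m/s), for 0.2 s.
At the end, for the whole second after the job is handed in: Both offcuts lie in the bin, let go. The robot still presses the resting housing with at least 2 N on each stop; it is flat on the plate (3 mm, 0.04 rad), within 4 mm of the seated place, long sides along the rail within 0.04 rad (all of step 1 and all of step 2); the arm keeps its last pose, push and grip.
It fails at once if the housing is rammed against a stop with more than 60 N (contact force between housing and end_stop above 60 N or contact force between housing and side_rail above 60 N).
It fails at once if a bystander is moved by more than 30 mm (distance of any of tape, jar, screwdriver, connector, weight from where it was at the start of the episode above 0.03 m).
It also fails if it takes over 72 s, if anything falls off the work surface, if the arm or the gripper's body presses on something with over 40 N, if the wrist force passes 120 N, or if a joint passes its speed limit or range.

### The arm

A 6-joint arm with a two-finger parallel gripper is mounted at the origin on the work surface. World frame = base frame: x ahead of the robot, y to its left, z up, the work surface at z = 0. Lengths are in mm, angles in rad, forces in N, time in s.
With the tool pointing down it reaches from about 400 to 825 mm from the base axis. Payload 7 kg.
Tool frame: the origin (TCP) lies midway between the tips of the shut fingers; the grasp point (between the pads) lies robot.tcp_to_grasp behind it (robot.tcp_to_grasp is the distance from the TCP to the grasp point, in mm); x points along the fingers, y is the direction in which the jaws open and shut, and the axes are right-handed (so a half turn about x gives the same grasp; the last joint's range is limited). The gripper opens to 85 mm and grips with 20 to 120 N. Pads are 22 mm wide; open, the fingers measure 114 mm over their backs; the gripper's body (76 mm by 85 mm) begins 54 mm behind the grasp point. The pads swing forward as they close: fully open they stand 13 mm farther back than shut.
Start: joints at [1.476, 0.359, 0.012, 0, -1.224, -0.288], TCP at [252.132, 626.119, 231.302] pointing down, gripper open.
Joint ranges: [-3.07, 3.07], [-1.43, 2.12], [-1.02, 1.25], [-3.03, 1.67], [-3.05, -0], [-3.03, 3.03]. Speed limits (rad/s): [2.39, 2.39, 3.01, 3.14, 3.14, 3.14].

### API

Orientations are given as a rotation vector (axis times angle).
In Python, from station import robot gives the robot as it stands.
- The arm moves only by the shell command python3 -m crank 'ROWS' [FORCE]. ROWS is JSON, a list of rows, each an object with "claw": the gripper command: -1 is shut, 1 is fully open, values between are in proportion; "dp": the shift along the tool's x, y, z in m, a list of three; "yaw": the turn about the tool's x in rad. In form: [{"claw": claw, "dp": [x, y, z], "yaw": yaw}, ...]. A call has 1 to 5 rows; each row is the pose to reach, as a shift and turn from the pose commanded when the call began, along the tool's axes at that moment; what a row does not reach only later rows make up. A row lasts 1/8 s, in which the tool goes at most 62.5 mm and 10.7 degrees, less where a joint would pass 70% of its speed; a pose out of reach is approached as far as the arm can. A call with a gripper value outside its range is refused whole. The fingers move at their own pace and stop on an object; FORCE is the grip in N (left out, the last holds). Time passes only in rows, so rows that repeat a pose let the fingers close. It gives the time, the measured TCP pose, the force and the opening at its end, in the units of the state.
- robot.sense(): the state, without advancing time (a new reading comes with each control period).
- robot.read_camera(name): name is "scene" or "top" or "wrist"; returns a dict with "pixels" (400x640x3 uint8, red, green, blue), "K" (3x3 intrinsics, pixels), "T" (4x4, takes a point from camera to world coordinates); the wrist camera has in their place "T_tool_cam" (4x4, takes a point from camera to tool coordinates, whose origin is the TCP and whose axes are the tool frame's). Camera axes: x right, y down, z forward; pixel columns grow to the right and rows downward; lengths in mm; the calibration is good to about 2 mm. A picture is of the moment at which its call begins: read the wrist's pose just before it. There is no depth.
- robot.hand_in(): hands the job in, once; it reports no verdict.
Trained networks look in the newest picture that a camera, given by its name, has taken for a name from the list of things; names that differ only in an ending like _2 or _b are one class to them, and where a whole thing is asked for, a point or a joint stands for the part that bears it (a point fixed in the world has none). Each returns a list of dicts, best first, with "score" (0 to 1); they miss things now and then, are a little off and sometimes report something else, mostly with a low value. They report only what shows in the picture. A call takes as long as a camera call.
- robot.boxes_of(camera, label): "centre" ([x, y, z] in mm, in world coordinates, good to about 4 mm: the middle of the surface that is visible of it).
- robot.cut_out(camera, label): "region" (400x640 bool, what is visible of it).
The state is a dict: "clock": time; "qpos": joint angles; "qd": joint speeds; "effort": joint torques, N m; "ee_pos": TCP position; "ee_rot": TCP orientation; "contact_force": force on the tool from outside, world axes, zero at the start; "ft_torque": the same for the moment, N m; "gripper_width": opening from 0.0 (shut) to 1.0 (fully open).
Only numpy, scipy, OpenCV 4.12 (cv2) and the standard library are available. Lean on these libraries where they do the work, as an engineer would, in place of code of your own. Each camera call takes 0.05 s, during which the arm holds its last target.

## Working session

There is one attempt and no reset: what is moved stays moved. The work goes in short steps, Python scripts to look and compute and a shell command to move; the robot and the scene stay as the last step left them, time stands still between calls to the robot, and variables do not carry over. Pictures are saved under pics/ and viewed, and the job is handed in when it is done.

```bash
ls; mkdir -p pics
python3 - <<'E'
from station import robot
import cv2
print(robot.sense(), robot.tcp_to_grasp)
for n in ("scene","top","wrist"):
    c=robot.read_camera(n); cv2.imwrite(f"pics/{n}0.png",c["pixels"][:,:,::-1])
    print(n,c["K"].tolist(),(c.get("T") if "T" in c else c["T_tool_cam"]).round(3).tolist())
for l in ("nest","end_stop","side_rail","housing","scrap_a","bin","tape","jar","screwdriver","connector","weight"):
    for cam in ("top","scene"):
        print(l,cam,[(round(d["score"],2),[round(float(x)) for x in d["centre"]]) for d in robot.boxes_of(cam,l)[:3]])
E
```

```text
pics
{'clock': 0.0, 'qpos': array([ 1.47608456e+00,  3.59402690e-01,  1.10381674e-02, -3.52576262e-04,
       -1.22413066e+00, -2.88112854e-01]), 'qd': array([-0.00025731,  0.00124658,  0.0003375 , -0.00060483,  0.0007608 ,
       -0.00167294]), 'effort': array([-2.19542213e-03, -5.83322024e+01,  2.93414122e+01,  6.93655953e+00,
       -6.00017229e-03, -5.36093154e-06]), 'ee_pos': array([251.97450023, 625.66197802, 230.34404039]), 'ee_rot': array([-2.01227001,  0.39187154,  2.01261014]), 'contact_force': array([-0.30972112, -0.08307043, -0.07382175]), 'ft_torque': array([-0.01282965,  0.03445   , -0.02395278]), 'gripper_width': 1.0033648741037382} 18.700000000000003
scene [[387.5292346980033, 0.0, 324.0589463812216], [0.0, 387.5292346980033, 199.06733727979633], [0.0, 0.0, 1.0]] [[0.415, 0.782, -0.465, 960.05], [0.91, -0.36, 0.207, -171.865], [-0.006, -0.509, -0.861, 748.613], [0.0, 0.0, 0.0, 1.0]]
top [[392.75045989771024, 0.0, 319.4036673705393], [0.0, 392.75045989771024, 201.29864042014216], [0.0, 0.0, 1.0]] [[0.022, -0.989, 0.148, 397.245], [-1.0, -0.024, -0.008, 5.281], [0.011, 
[... 664 characters left out ...]
a top [(0.44, [674, -13, 30])]
scrap_a scene [(0.52, [573, 43, 27]), (0.46, [674, -10, 26])]
bin top [(0.82, [459, -348, 4]), (0.44, [613, 45, 16]), (0.38, [782, 98, 35])]
bin scene [(0.86, [446, -348, 9])]
tape top [(0.94, [366, 120, 21]), (0.27, [779, 95, 34])]
tape scene [(0.68, [375, 125, 21]), (0.22, [478, 303, 26]), (0.15, [625, 36, 11])]
jar top [(0.89, [687, 308, 68])]
jar scene [(0.96, [701, 301, 56]), (0.63, [579, 38, 27])]
screwdriver top [(0.72, [693, -285, 23]), (0.26, [686, 304, 70])]
screwdriver scene [(0.45, [595, 112, 25])]
connector top []
connector scene [(0.7, [381, -139, 18])]
weight top [(0.43, [779, 97, 35]), (0.18, [689, -286, 22])]
weight scene [(0.6, [791, 94, 37])]
```

View pics/top0.png

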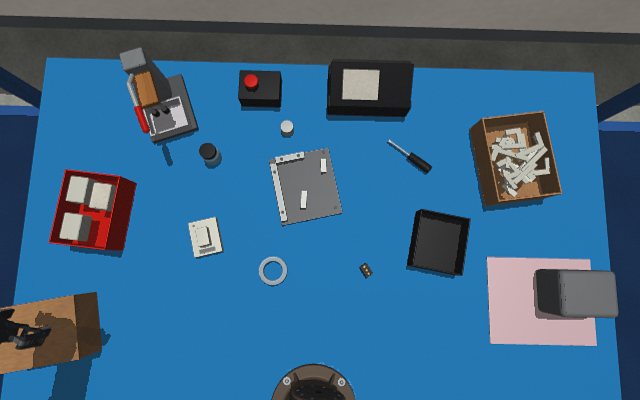

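View pics/scene0.png

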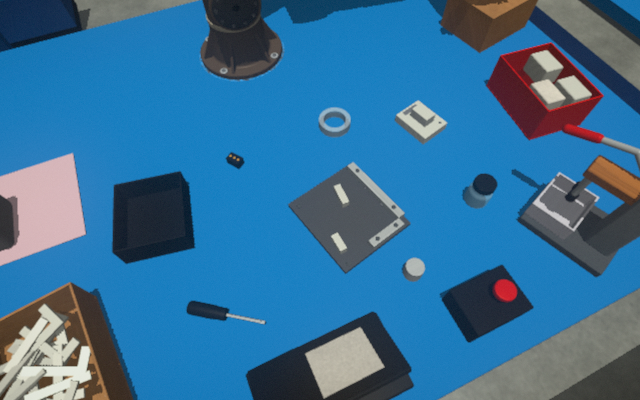

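Run:
```python
import cv2
a=cv2.imread("pics/top0.png")
c=a[70:240,140:400]; cv2.imwrite("pics/topcrop.png",cv2.resize(c,None,fx=3,fy=3,interpolation=cv2.INTER_CUBIC))
```

```text
(no output)
```

View pics/topcrop.png

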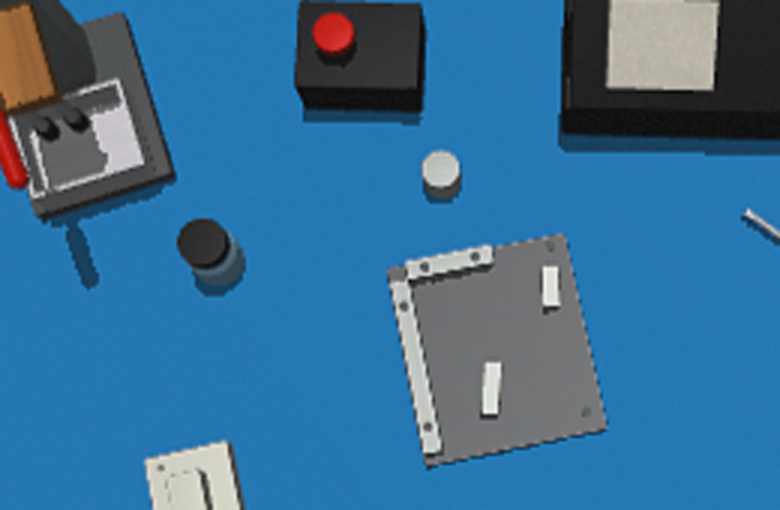

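The top view shows the nest at about px (305,186), rail on its left and end stop at its top, with offcuts at (304,200) and (323,165). The housing is at (205,237), the bin at (438,242), the jar at (208,152) and the weight at (287,128). Next I'll take close wrist views of the housing and the nest.

```bash
cat > h.py <<'E'
from station import robot
import numpy as np, cv2
from scipy.spatial.transform import Rotation as Ro
np.set_printoptions(precision=4,suppress=True)
def pose():
    s=robot.sense(); return s, Ro.from_rotvec(s["ee_rot"]).as_matrix(), np.array(s["ee_pos"])
def shot(cam,fn=None):
    s,R,p=pose(); c=robot.read_camera(cam)
    if cam=="wrist":
        T=np.eye(4);T[:3,:3]=R;T[:3,3]=p; c["T"]=T@c["T_tool_cam"]
    if fn: cv2.imwrite("pics/"+fn,c["pixels"][:,:,::-1])
    np.savez("pics/%s_last.npz"%cam,K=c["K"],T=c["T"],pixels=c["pixels"])
    return c
def bp(c,uv,z):
    uv=np.atleast_2d(uv).astype(float)
    d=np.c_[uv,np.ones(len(uv))]@np.linalg.inv(c["K"]).T@c["T"][:3,:3].T
    o=c["T"][:3,3]; t=(z-o[2])/d[:,2]
    return o+d*t[:,None]
def pj(c,P):
    P=np.atleast_2d(P); q=(P-c["T"][:3,3])@c["T"][:3,:3]@c["K"].T
    return q[:,:2]/q[:,2:]
def goto(p,yaw=None):
    """print dp for tcp target; yaw = world angle of the tool y axis (mod pi) to reach"""
    s,R,x=pose(); print("now",x,"toolR",R.tolist() if 0 else "", "yaw_y",np.arctan2(R[1,1],R[0,1]),"q6",s["qpos"][5])
    d=R.T@(np.array(p)-x)/1000; print("dp",d)
    if yaw is not None:
        a=np.arctan2(R[1,1],R[0,1]); w=(yaw-a+np.pi/2)%np.pi-np.pi/2
        print("world turn",w,"-> yaw",w*np.sign(R[2,0]),"alt",(w-np.sign(w)*np.pi)*np.sign(R[2,0]))
E
python3 - <<'E'
from h import *
s,R,p=pose(); print(R)
goto([520,150,260],None)
E
```

```text
[[ 0.     -0.3735 -0.9276]
 [ 0.     -0.9276  0.3735]
 [-1.     -0.     -0.    ]]
now [252.1582 626.1164 231.3098] toolR  yaw_y -1.9536133311187864 q6 -0.2880935592633778
dp [-0.0287  0.3416 -0.4263]
```

View pics/wrist0.png

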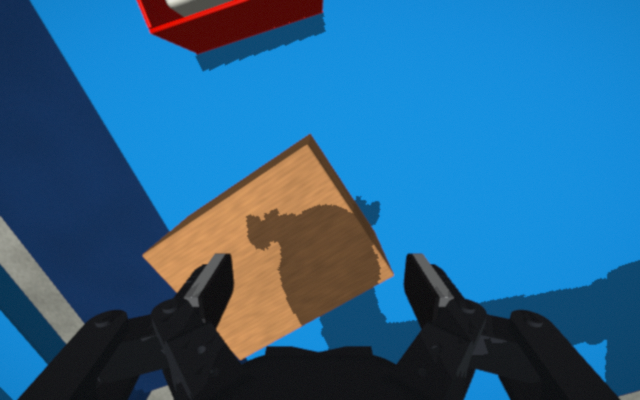

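```bash
python3 -m crank '[{"claw":1,"dp":[-0.019,0.05,-0.05],"yaw":-0.1},{"claw":1,"dp":[-0.019,0.09,-0.09],"yaw":-0.2},{"claw":1,"dp":[-0.019,0.14,-0.13],"yaw":-0.3},{"claw":1,"dp":[-0.019,0.185,-0.17],"yaw":-0.38},{"claw":1,"dp":[-0.019,0.23,-0.22],"yaw":-0.38}]'
python3 -m crank '[{"claw":1,"dp":[0,0,0],"yaw":0},{"claw":1,"dp":[0,0,0],"yaw":0}]'
python3 - <<'E'
from h import *
shot("wrist","w1.png"); goto([500,60,250],-1.5708)
print(robot.sense()["qd"])
E
```

```text
clock: 1.88
ee_pos: [366.8, 336.3, 250.8]
ee_rot: [-2.221, -0.0, 2.22]
contact_force: [1.5, 0.1, 1.0]
gripper_width: 1.001
clock: 2.12
ee_pos: [366.9, 338.3, 250.7]
ee_rot: [-2.22, 0.003, 2.219]
contact_force: [0.7, 0.2, -1.5]
gripper_width: 0.998
now [366.6663 338.7775 250.469 ] toolR  yaw_y -1.5737051163200098 q6 0.4276561530312741
dp [ 0.0004  0.2784 -0.1341]
world turn 0.002905116320009782 -> yaw -0.002905116320009782 alt 3.1386875372697833
[ 0.0133  0.0127  0.0025 -0.0003  0.0009  0.0023]
```

View pics/w1.png

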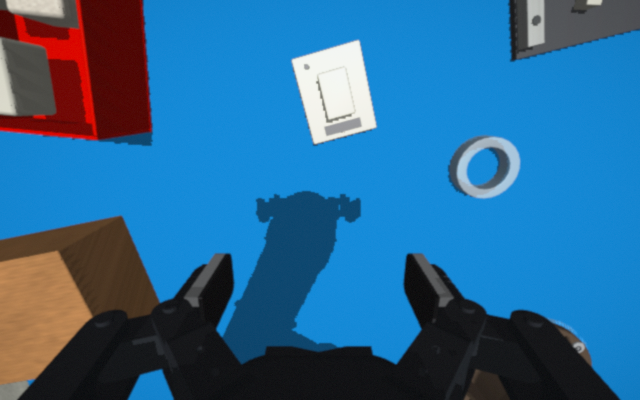

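```bash
cp pics/wrist_last.npz pics/wh.npz; python3 -m crank '[{"claw":1,"dp":[0,0.056,-0.027],"yaw":0},{"claw":1,"dp":[0,0.11,-0.054],"yaw":0},{"claw":1,"dp":[0,0.166,-0.08],"yaw":0},{"claw":1,"dp":[0,0.22,-0.107],"yaw":0},{"claw":1,"dp":[0,0.278,-0.134],"yaw":0}]'
python3 -m crank '[{"claw":1,"dp":[0,0,0],"yaw":0},{"claw":1,"dp":[0,0,0],"yaw":0}]'
python3 - <<'E'
from h import *
shot("wrist","w2.png"); print(pose()[2],robot.sense()["qd"])
for l in ("scrap_a","housing","end_stop","side_rail"):
  print(l,[(round(d["score"],2),[round(float(x)) for x in d["centre"]]) for d in robot.boxes_of("wrist",l)[:3]])
E
```

```text
clock: 2.8
ee_pos: [500.3, 60.9, 250.3]
ee_rot: [-2.222, 0.0, 2.221]
contact_force: [1.1, 0.8, 0.5]
gripper_width: 1.0
clock: 3.05
ee_pos: [499.4, 61.9, 249.8]
ee_rot: [-2.219, 0.003, 2.221]
contact_force: [-0.6, 0.2, -0.7]
gripper_width: 0.998
[499.2547  62.3734 250.0101] [ 0.0194 -0.0095 -0.0033  0.0006 -0.0002  0.0042]
scrap_a [(0.86, [573, 39, 31]), (0.78, [665, -16, 28])]
housing [(0.95, [465, 301, 26])]
end_stop [(0.95, [680, 110, 23]), (0.58, [672, -10, 30])]
side_rail [(0.77, [598, 114, 29])]
```

View pics/w2.png

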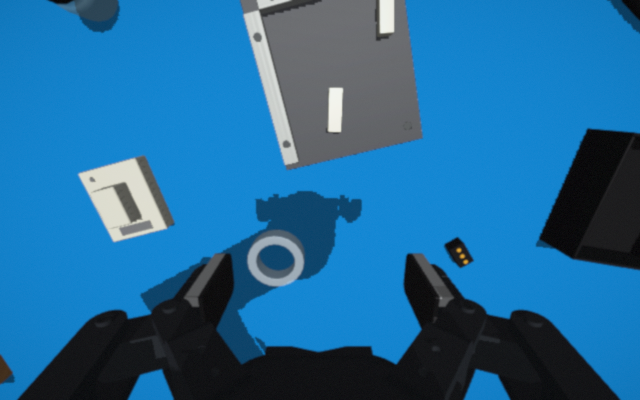

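```bash
cp pics/wrist_last.npz pics/wn1.npz; python3 -m crank '[{"claw":1,"dp":[0,0.015,-0.04],"yaw":0},{"claw":1,"dp":[0,0.02,-0.06],"yaw":0},{"claw":1,"dp":[0,0.02,-0.06],"yaw":0}]'
 python3 - <<'E'
from h import *
shot("wrist","w3.png"); print(pose()[2],robot.sense()["qd"])
E
cp pics/wrist_last.npz pics/wn2.npz
```

```text
clock: 3.68
ee_pos: [559.9, 41.6, 249.7]
ee_rot: [-2.22, 0.003, 2.221]
contact_force: [-0.3, 0.3, -0.2]
gripper_width: 1.002
[559.1247  41.5874 249.8626] [ 0.0071 -0.0213 -0.0189  0.0004  0.0013 -0.002 ]
```

Run:
```python
import cv2
a=cv2.imread("pics/w3.png"); cv2.imwrite("pics/w3c.png",cv2.resize(a[0:250,180:480],None,fx=2.4,fy=2.4,interpolation=cv2.INTER_CUBIC))
a=cv2.imread("pics/w1.png"); cv2.imwrite("pics/w1c.png",cv2.resize(a[20:170,260:420],None,fx=4,fy=4,interpolation=cv2.INTER_CUBIC))
```

```text
(no output)
```

View pics/w3c.png

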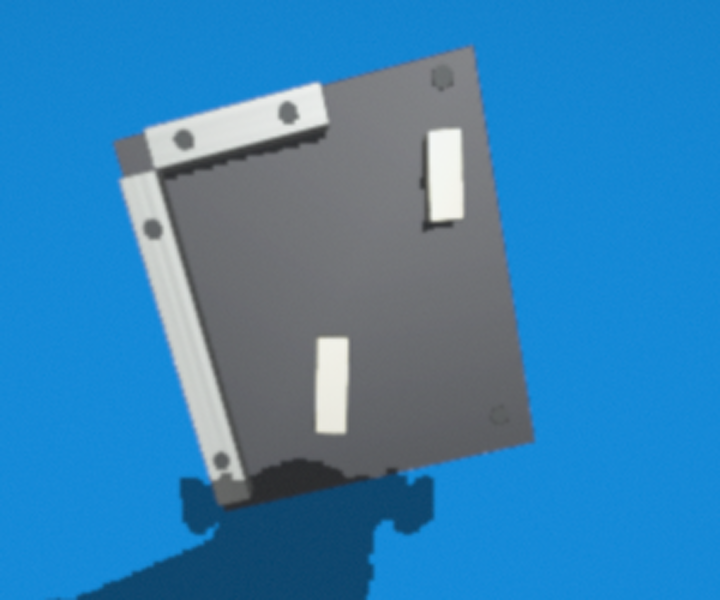

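View pics/w1c.png

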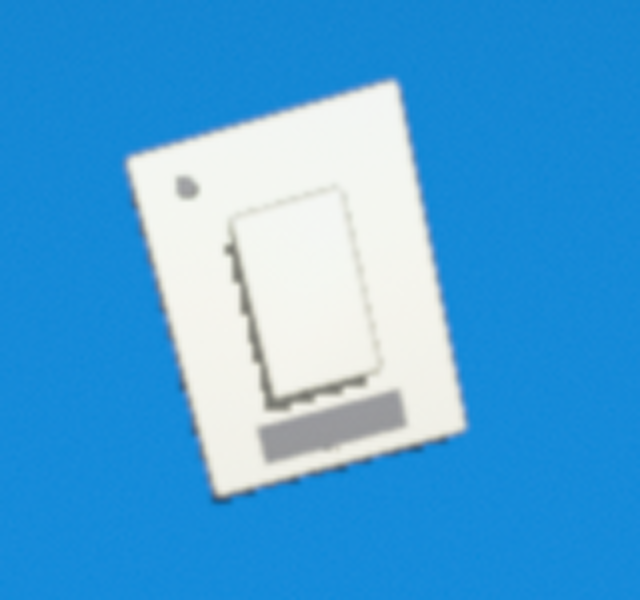

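```bash
cat > fit.py <<'E'
from h import *
from scipy.optimize import least_squares
def fit(c,L,uv,x0):
    L=np.array(L,float);uv=np.array(uv,float)
    def P(p):
        a=p[2]; R=np.array([[np.cos(a),-np.sin(a)],[np.sin(a),np.cos(a)]])
        return np.c_[L[:,:2]@R.T+p[:2],L[:,2]]
    r=least_squares(lambda p:(pj(c,P(p))-uv).ravel(),x0,x_scale=[10,10,.1])
    return r.x,np.abs(r.fun.reshape(-1,2))
E
python3 - <<'E'
from fit import *
c=np.load("pics/wn2.npz"); f=lambda a:np.array(a)/2.4+[180,0]
L=[(95,85,10),(95,-95,10),(-105,-95,10),(93,-20,28),(75,-20,28),(93,65,28),(75,65,28),(75,83,28),(-95,65,28)]
uv=f([(115,141),(472,46),(534,441),(322,83),(329,123),(147,130),(158,170),(121,179),(250,483)])
x,e=fit(c,L,uv,[608,40,.2]);print("nest",x,e.max(1))
for n,l,q,z0 in(("a",50,[(318,337),(349,338),(346,434),(315,432)],28),("b",40,[(428,129),(462,128),(463,219),(428,222)],28)):
    w=bp(c,f(q),z0); print(n,w[:,:2].tolist(), "center",w.mean(0))
    print(fit(c,[(l/2,8,28),(l/2,-8,28),(-l/2,-8,28),(-l/2,8,28)],f(q),[620,30,0]))
c=np.load("pics/wh.npz"); g=lambda a:np.array(a)/4+[260,20]
L=[(50,40,24),(50,-40,24),(-50,-40,24),(25,16,50),(25,-16,50),(-25,-16,50),(-25,16,50)]
x,e=fit(c,L,g([(127,158),(397,80),(467,431),(231,217),(338,185),(382,373),(273,400)]),[465,300,.1]);print("housing",x,e.max(1))
E
```

```text
nest [618.3838  43.9992   0.2279] [0.6048 1.3014 0.7138 0.963  0.7695 1.0449 0.7533 0.539  6.3154]
a [[597.6682401473049, 48.32529891892832], [597.1171930050277, 32.583683016391745], [546.944248521347, 33.95635875381557], [548.0885044002573, 50.35832964323072]] center [572.4545  41.3059  28.    ]
(array([572.4511,  41.3086,  -0.0358]), array([[0.0698, 0.0437],
       [0.1343, 0.027 ],
       [0.1969, 0.1805],
       [0.1297, 0.2566]]))
b [[693.2954587193943, -3.875114250443154], [693.6752190285875, -19.72587388320811], [653.7649829656898, -22.316297696173073], [652.4488606616911, -5.435282997238254]] center [673.2961 -12.8381  28.    ]
(array([673.3128, -12.8371,   0.0508]), array([[0.0535, 0.4086],
       [0.0763, 0.0183],
       [0.4083, 0.0194],
       [0.3848, 0.4432]]))
housing [457.3634 317.8122   0.2513] [0.7797 0.4202 0.3871 0.9916 1.2304 0.3263 0.6756]
```

Run:
```python
from fit import *
c=np.load("pics/wn2.npz"); f=lambda a:np.array(a)/2.4+[180,0]
L=[(95,85,10),(95,-95,10),(-105,-95,10),(93,-20,28),(75,-20,28),(93,65,28),(75,65,28),(75,83,28),(-95,65,28)]
uv=f([(115,141),(472,46),(534,441),(322,83),(329,123),(147,130),(158,170),(121,179),(250,499)])
x,e=fit(c,L,uv,[608,40,.2]);print("nest",x,e.max(1))
for i,(l,p) in enumerate(zip(uv,L)): 
    pass
# bin from top cam
t=shot("top")
m=robot.cut_out("top","bin")[0]["region"]; 
import cv2
cs=max(cv2.findContours(m.astype(np.uint8),0,2)[0],key=cv2.contourArea)
w=bp(t,cs[:,0],60); print(cv2.minAreaRect(w[:,:2].astype(np.float32)), w.min(0),w.max(0))
goto([573,42,100],-1.5708-.036)
```

```text
nest [617.7879  43.9784   0.2288] [0.5818 1.1998 0.7544 0.3527 0.7258 1.0279 0.7362 0.396  0.3339]
((455.3675537109375, -334.3517761230469), (153.1348114013672, 162.14231872558594), 79.44161224365234) [ 368.1852 -422.5664   60.    ] [ 544.5241 -248.7159   60.    ]
now [558.627   41.5824 250.3086] toolR  yaw_y -1.572677069134354 q6 1.1452919280986893
dp [ 0.1503 -0.0004 -0.0144]
world turn -0.034122930865646106 -> yaw 0.034122930865646106 alt -3.1074697227241472
```

```bash
python3 -m crank '[{"claw":0,"dp":[0.06,0,-0.014],"yaw":0.034},{"claw":0,"dp":[0.12,0,-0.014],"yaw":0.034},{"claw":0,"dp":[0.17,0,-0.014],"yaw":0.034},{"claw":0,"dp":[0.19,0,-0.014],"yaw":0.034},{"claw":0,"dp":[0.19,0,-0.014],"yaw":0.034}]' 40
 python3 - <<'E'
from h import *
goto([572.5,41.3,13],-1.5708-.036)
shot("wrist","w4.png")
E
```

```text
clock: 4.45
ee_pos: [571.7, 41.0, 59.2]
ee_rot: [-2.201, 0.041, 2.207]
contact_force: [-0.1, -0.6, 0.7]
gripper_width: 0.502
now [571.6842  41.0074  59.1835] toolR  yaw_y -1.6068608139085598 q6 1.1221228057259127
dp [ 0.0462 -0.0004 -0.0009]
world turn 6.0813908559831376e-05 -> yaw -6.0813908559831376e-05 alt 3.1415318396812335
```

View pics/w4.png

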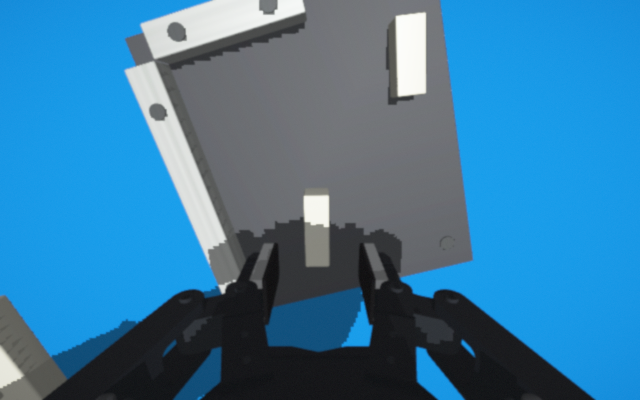

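The offcut at (316,227) lies between the fingers, so I'll descend and grip it.

```bash
python3 -m crank '[{"claw":0,"dp":[0.03,0,-0.001],"yaw":0},{"claw":0,"dp":[0.046,0,-0.001],"yaw":0},{"claw":-1,"dp":[0.046,0,-0.001],"yaw":0},{"claw":-1,"dp":[0.046,0,-0.001],"yaw":0},{"claw":-1,"dp":[0.046,0,-0.001],"yaw":0}]' 40
python3 -m crank '[{"claw":-1,"dp":[0,0,0],"yaw":0},{"claw":-1,"dp":[-0.05,0,0],"yaw":0},{"claw":-1,"dp":[-0.1,0,0],"yaw":0},{"claw":-1,"dp":[-0.12,0,0],"yaw":0}]'
 python3 - <<'E'
from h import *
goto([455,-320,130],-1.5708)
shot("wrist","w5.png")
E
```

```text
clock: 5.12
ee_pos: [574.8, 41.1, 15.3]
ee_rot: [-2.204, 0.04, 2.201]
contact_force: [0.7, 0.2, -0.5]
gripper_width: 0.176
clock: 5.62
ee_pos: [575.6, 41.3, 137.9]
ee_rot: [-2.207, 0.039, 2.197]
contact_force: [0.9, -0.1, -0.7]
gripper_width: 0.175
now [575.5975  41.2755 137.8672] toolR  yaw_y -1.6072822635735708 q6 1.1231503253834607
dp [0.0068 0.3654 0.1074]
world turn 0.03648226357357087 -> yaw -0.03648226357357087 alt 3.1051103900162222
```

View pics/w5.png

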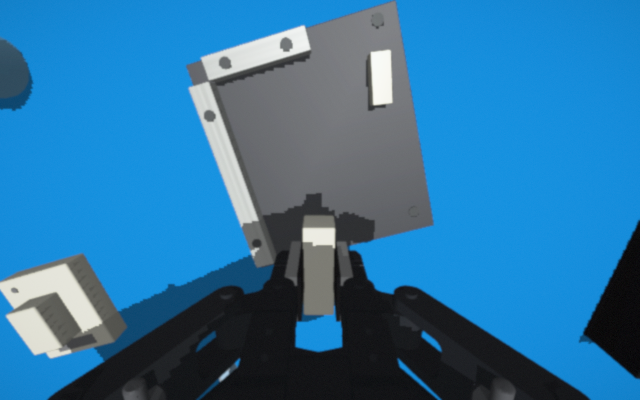

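```bash
python3 -m crank '[{"claw":-1,"dp":[0,0.056,0.015],"yaw":0},{"claw":-1,"dp":[0,0.112,0.03],"yaw":0},{"claw":-1,"dp":[0,0.168,0.046],"yaw":0},{"claw":-1,"dp":[0,0.224,0.061],"yaw":0},{"claw":-1,"dp":[0,0.28,0.076],"yaw":0}]'
python3 -m crank '[{"claw":-1,"dp":[0,0.056,0.015],"yaw":0},{"claw":-1,"dp":[0,0.11,0.03],"yaw":0},{"claw":-1,"dp":[0.05,0.11,0.03],"yaw":0},{"claw":-1,"dp":[0.09,0.11,0.03],"yaw":0},{"claw":-0.2,"dp":[0.09,0.11,0.03],"yaw":0}]'
python3 -m crank '[{"claw":0,"dp":[0,0,0],"yaw":0},{"claw":0,"dp":[0,0,0],"yaw":0},{"claw":0,"dp":[-0.05,0,0],"yaw":0},{"claw":0,"dp":[-0.1,0,0],"yaw":0}]'
 python3 - <<'E'
from h import *
goto([674,-13,110],-1.5708+.051)
shot("top","t2.png");shot("wrist","w6.png")
E
```

```text
clock: 6.3
ee_pos: [487.1, -237.7, 134.3]
ee_rot: [-2.203, 0.04, 2.203]
contact_force: [1.0, -0.1, -0.7]
gripper_width: 0.175
clock: 6.92
ee_pos: [451.3, -344.3, 41.5]
ee_rot: [-2.194, 0.039, 2.208]
contact_force: [0.5, 0.3, 0.3]
gripper_width: 0.376
clock: 7.42
ee_pos: [454.2, -344.8, 146.8]
ee_rot: [-2.205, 0.04, 2.202]
contact_force: [1.4, -0.1, 0.1]
gripper_width: 0.502
now [ 454.1918 -344.8163  146.8492] toolR  yaw_y -1.6068869041410507 q6 1.8406877645594795
dp [ 0.0369 -0.3396 -0.2077]
world turn 0.08708690414105069 -> yaw -0.08708690414105069 alt 3.0545057494487424
```

View pics/t2.png

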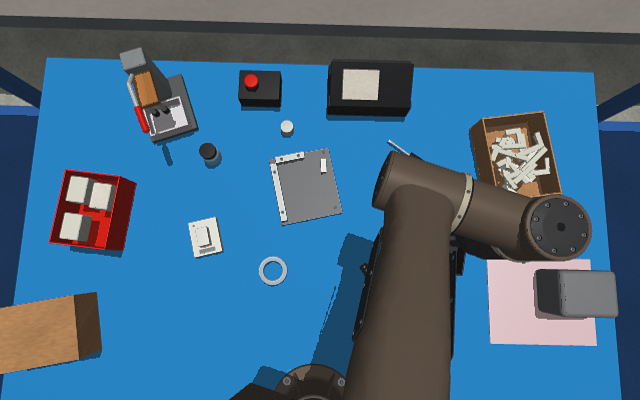

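View pics/w6.png

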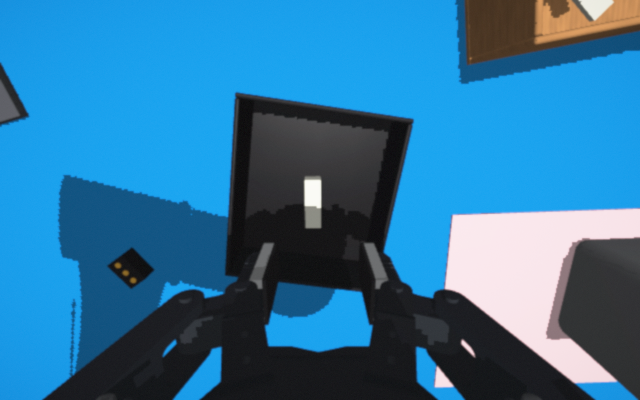

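The offcut lies in the bin at about (313,203). Next is offcut b.

```bash
python3 -m crank '[{"claw":0,"dp":[0,-0.05,-0.03],"yaw":0},{"claw":0,"dp":[0,-0.1,-0.06],"yaw":-0.03},{"claw":0,"dp":[0,-0.15,-0.09],"yaw":-0.06},{"claw":0,"dp":[0,-0.2,-0.12],"yaw":-0.087},{"claw":0,"dp":[0.01,-0.25,-0.15],"yaw":-0.087}]'
python3 -m crank '[{"claw":0,"dp":[0,-0.043,-0.03],"yaw":0},{"claw":0,"dp":[0.02,-0.085,-0.057],"yaw":0},{"claw":0,"dp":[0.06,-0.085,-0.057],"yaw":0},{"claw":0,"dp":[0.06,-0.085,-0.057],"yaw":0}]'
 python3 - <<'E'
from h import *
goto([673.5,-12.9,13],-1.5708+.051)
shot("wrist","w7.png")
E
```

```text
clock: 8.15
ee_pos: [615.1, -98.5, 136.8]
ee_rot: [2.201, 0.057, -2.19]
contact_force: [0.1, -0.4, 0.6]
gripper_width: 0.499
clock: 8.65
ee_pos: [663.8, -12.3, 72.3]
ee_rot: [2.19, 0.055, -2.2]
contact_force: [0.1, -0.1, 0.7]
gripper_width: 0.5
now [663.811  -12.3289  72.3143] toolR  yaw_y -1.5197322522217998 q6 1.348167668587872
dp [ 0.0593  0.001  -0.0099]
world turn -6.774777820028888e-05 -> yaw 6.774777820028888e-05 alt -3.141524905811593
```

View pics/w7.png

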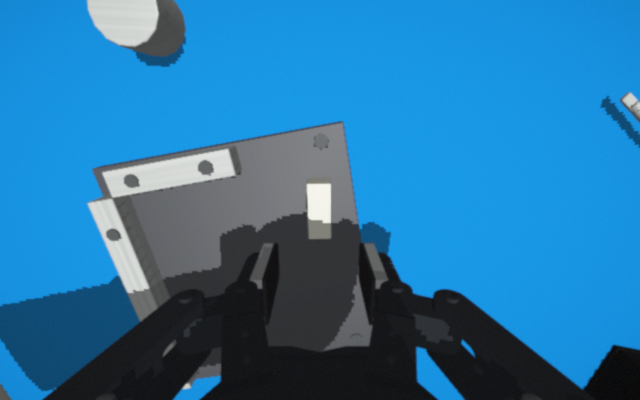

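Offcut b at (319,210) is centred between the fingers, about 10 mm ahead of the TCP.

```bash
python3 -m crank '[{"claw":0,"dp":[0.035,0.001,-0.01],"yaw":0},{"claw":0,"dp":[0.059,0.001,-0.01],"yaw":0},{"claw":-1,"dp":[0.059,0.001,-0.01],"yaw":0},{"claw":-1,"dp":[0.059,0.001,-0.01],"yaw":0},{"claw":-1,"dp":[0.059,0.001,-0.01],"yaw":0}]' 40
python3 -m crank '[{"claw":-1,"dp":[0,0,0],"yaw":0},{"claw":-1,"dp":[-0.05,0,0],"yaw":0},{"claw":-1,"dp":[-0.1,0,0],"yaw":0},{"claw":-1,"dp":[-0.125,0,0],"yaw":0}]'
 python3 - <<'E'
from h import *
goto([455,-315,45],-1.5708)
E
```

```text
clock: 9.32
ee_pos: [676.9, -13.4, 17.6]
ee_rot: [2.2, 0.056, -2.193]
contact_force: [-1.2, -1.4, 5.5]
gripper_width: 0.176
clock: 9.82
ee_pos: [677.1, -13.2, 144.7]
ee_rot: [2.202, 0.056, -2.19]
contact_force: [-0.5, 0.0, -0.9]
gripper_width: 0.173
now [677.1088 -13.1981 144.6576] toolR  yaw_y -1.5201872384320343 q6 1.3530274157499709
dp [0.0983 0.2902 0.2376]
world turn -0.05061276156796568 -> yaw 0.05061276156796568 alt -3.0909798920218274
```

```bash
python3 -m crank '[{"claw":-1,"dp":[0,0.045,0.037],"yaw":0},{"claw":-1,"dp":[0,0.09,0.074],"yaw":0},{"claw":-1,"dp":[0,0.135,0.111],"yaw":0},{"claw":-1,"dp":[0,0.18,0.148],"yaw":0},{"claw":-1,"dp":[0,0.225,0.185],"yaw":0}]'
python3 -m crank '[{"claw":-1,"dp":[0,0.04,0.03],"yaw":0},{"claw":-1,"dp":[0,0.065,0.053],"yaw":0},{"claw":-1,"dp":[0.05,0.065,0.053],"yaw":0},{"claw":-1,"dp":[0.09,0.065,0.053],"yaw":0},{"claw":-0.2,"dp":[0.09,0.065,0.053],"yaw":0}]'
python3 -m crank '[{"claw":0,"dp":[0,0,0],"yaw":0},{"claw":0,"dp":[0,0,0],"yaw":0},{"claw":0,"dp":[-0.05,0,0],"yaw":0},{"claw":0,"dp":[-0.1,0,0],"yaw":0}]'
 python3 - <<'E'
from h import *
shot("wrist","w8.png")
goto([400,290,150],-1.5708+.25)
E
```

```text
clock: 10.45
ee_pos: [501.2, -248.6, 141.3]
ee_rot: [2.197, 0.055, -2.194]
contact_force: [0.6, -0.4, -0.3]
gripper_width: 0.172
clock: 11.08
ee_pos: [450.5, -314.5, 48.5]
ee_rot: [2.192, 0.056, -2.202]
contact_force: [0.5, 0.6, 0.7]
gripper_width: 0.366
clock: 11.58
ee_pos: [452.7, -314.9, 152.8]
ee_rot: [2.196, 0.055, -2.195]
contact_force: [1.5, -0.2, 0.2]
gripper_width: 0.502
now [ 456.0931 -316.7034  160.3664] toolR  yaw_y -1.5186699566923556 q6 1.8736565317737102
dp [ 0.0066 -0.6089  0.0245]
world turn 0.19786995669235563 -> yaw -0.19786995669235563 alt 2.9437226968974377
```

View pics/w8.png

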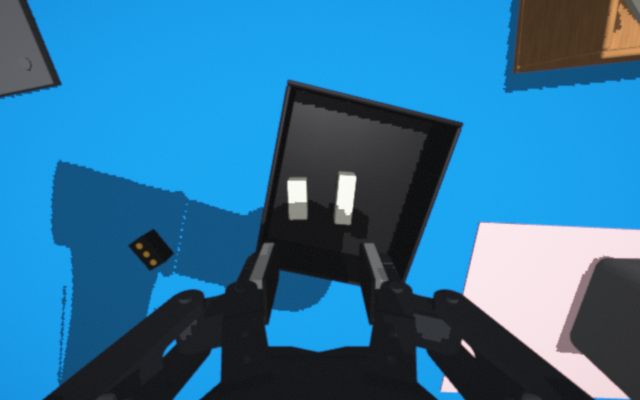

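```bash
python3 -m crank '[{"claw":0,"dp":[0,-0.06,0],"yaw":-0.04},{"claw":0,"dp":[0,-0.12,0],"yaw":-0.08},{"claw":0,"dp":[0,-0.18,0],"yaw":-0.12},{"claw":0,"dp":[0,-0.24,0.005],"yaw":-0.16},{"claw":0,"dp":[0,-0.30,0.01],"yaw":-0.2}]'
python3 - <<'E'
from h import *
goto([405,318,150],-1.5708+.251)
E
```

```text
clock: 12.25
ee_pos: [427.7, -13.7, 151.8]
ee_rot: [2.091, 0.265, -2.084]
contact_force: [2.4, -0.0, -0.1]
gripper_width: 0.5
now [427.716  -13.7193 151.7812] toolR  yaw_y -1.318998348634563 q6 1.389511134559726
dp [ 0.0021 -0.3269 -0.0606]
world turn -0.0008016513654369728 -> yaw 0.0008016513654369728 alt -3.140791002224356
```

```bash
python3 -m crank '[{"claw":0.3,"dp":[0,-0.06,-0.012],"yaw":0},{"claw":0.3,"dp":[0,-0.12,-0.024],"yaw":0},{"claw":0.3,"dp":[0,-0.18,-0.036],"yaw":0},{"claw":0.3,"dp":[0,-0.24,-0.048],"yaw":0},{"claw":0.3,"dp":[0,-0.3,-0.06],"yaw":0}]'
python3 -m crank '[{"claw":0.3,"dp":[0,-0.027,0],"yaw":0},{"claw":0.3,"dp":[0,-0.027,0],"yaw":0},{"claw":0.3,"dp":[0,-0.027,0],"yaw":0}]'
python3 - <<'E'
from h import *
goto([457.4,317.8,60],-1.5708+.251)
shot("wrist","w9.png")
import cv2
a=cv2.imread("pics/w9.png"); cv2.imwrite("pics/w9c.png",cv2.resize(a[60:320,200:460],None,fx=2.3,fy=2.3,interpolation=cv2.INTER_CUBIC))
E
cp pics/wrist_last.npz pics/wh2.npz
```

```text
clock: 12.88
ee_pos: [411.1, 292.4, 152.0]
ee_rot: [2.091, 0.266, -2.086]
contact_force: [1.5, 0.5, 0.7]
gripper_width: 0.649
clock: 13.25
ee_pos: [404.6, 315.7, 151.0]
ee_rot: [2.089, 0.264, -2.088]
contact_force: [-0.0, -0.3, -0.4]
gripper_width: 0.65
now [404.6241 315.6511 150.954 ] toolR  yaw_y -1.3201975900990977 q6 0.7758588177327438
dp [ 0.091   0.0111 -0.0516]
world turn 0.00039759009909778875 -> yaw -0.00039759009909778875 alt 3.141195063490695
```

View pics/w9c.png

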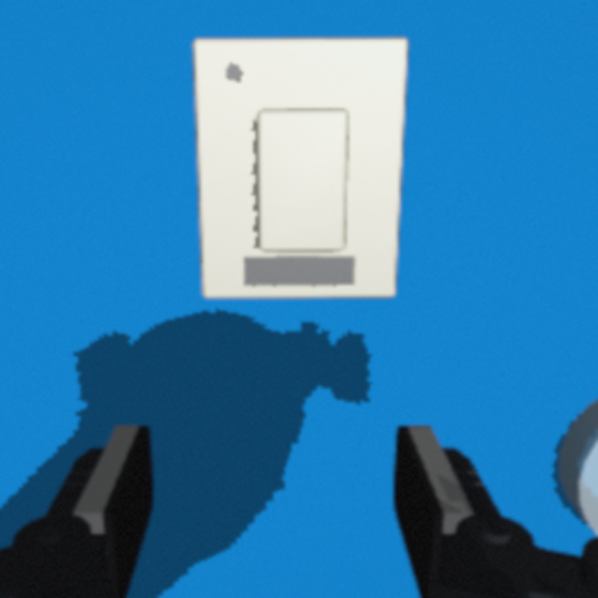

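Run:
```python
from fit import *
c=np.load("pics/wh2.npz"); g=lambda a:np.array(a)/2.3+[200,60]
L=[(50,40,24),(50,-40,24),(-50,-40,24),(-50,40,24),(25,16,50),(25,-16,50),(-25,-16,50),(-25,16,50)]
x,e=fit(c,L,g([(193,38),(408,38),(396,297),(203,297),(260,109),(349,109),(346,250),(259,249)]),[457,317,.25]);print("housing",x,e.max(1))
goto([x[0],x[1],60],-1.5708+x[2])
```

```text
housing [458.1735 317.7987   0.2537] [0.4645 0.9104 0.3252 0.6403 1.2018 0.6905 0.5687 1.1473]
now [404.7356 315.2679 150.9024] toolR  yaw_y -1.3208607337905804 q6 0.7758273480027398
dp [ 0.0909  0.0108 -0.0523]
world turn 0.003768377745861029 -> yaw -0.003768377745861029 alt 3.137824275843932
```

```bash
python3 -m crank '[{"claw":0.3,"dp":[0.03,0.011,-0.052],"yaw":-0.004},{"claw":0.3,"dp":[0.07,0.011,-0.052],"yaw":-0.004},{"claw":0.3,"dp":[0.1,0.011,-0.052],"yaw":-0.004},{"claw":0.3,"dp":[0.115,0.011,-0.052],"yaw":-0.004},{"claw":0.3,"dp":[0.12,0.011,-0.052],"yaw":-0.004}]' 80
python3 - <<'E'
from h import *
goto([458,317.8,26],-1.5708+.2537); print(robot.sense()["contact_force"])
E
```

```text
clock: 13.92
ee_pos: [458.0, 317.5, 30.2]
ee_rot: [2.086, 0.266, -2.086]
contact_force: [-1.0, -0.2, 0.6]
gripper_width: 0.649
now [457.9901 317.5341  30.2098] toolR  yaw_y -1.31709428541392 q6 0.8666362583193661
dp [ 0.0042 -0.0003 -0.0001]
world turn -5.714586079896833e-06 -> yaw 5.714586079896833e-06 alt -3.141586939003713
[-0.9943 -0.2004  0.5579]
```

```bash
python3 -m crank '[{"claw":0,"dp":[0.003,0,0],"yaw":0},{"claw":-0.2,"dp":[0.003,0,0],"yaw":0},{"claw":-0.5,"dp":[0.003,0,0],"yaw":0},{"claw":-1,"dp":[0.003,0,0],"yaw":0},{"claw":-1,"dp":[0.003,0,0],"yaw":0}]' 80
python3 -m crank '[{"claw":-1,"dp":[0,0,0],"yaw":0},{"claw":-1,"dp":[-0.02,0,0],"yaw":0},{"claw":-1,"dp":[-0.06,0,0],"yaw":0},{"claw":-1,"dp":[-0.08,0,0],"yaw":0},{"claw":-1,"dp":[-0.08,0,0],"yaw":0}]'
python3 - <<'E'
from h import *
s,R,p=pose();print(s["contact_force"])
shot("wrist","w10.png")
E
```

```text
clock: 14.55
ee_pos: [458.1, 318.6, 28.5]
ee_rot: [2.088, 0.268, -2.085]
contact_force: [-1.7, -0.3, 5.5]
gripper_width: 0.357
clock: 15.18
ee_pos: [458.4, 319.0, 109.2]
ee_rot: [2.09, 0.27, -2.084]
contact_force: [0.1, -0.7, -2.7]
gripper_width: 0.353
[ 0.0573 -0.6578 -2.7408]
```

View pics/w10.png

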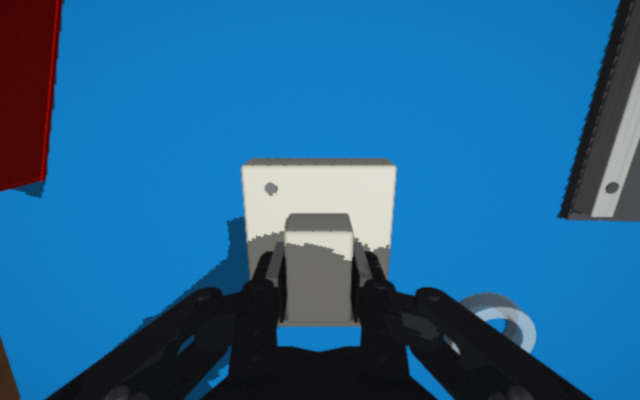

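```bash
python3 -m crank '[{"claw":-1,"dp":[0,0.03,-0.01],"yaw":0},{"claw":-1,"dp":[0,0.08,-0.026],"yaw":0},{"claw":-1,"dp":[0,0.13,-0.042],"yaw":0},{"claw":-1,"dp":[0,0.18,-0.058],"yaw":0.025},{"claw":-1,"dp":[0,0.23,-0.074],"yaw":0.025}]'
python3 -m crank '[{"claw":-1,"dp":[0,0.04,-0.013],"yaw":0},{"claw":-1,"dp":[0,0.066,-0.022],"yaw":0},{"claw":-1,"dp":[0,0.066,-0.022],"yaw":0},{"claw":-1,"dp":[0,0.066,-0.022],"yaw":0}]'
python3 - <<'E'
from h import *
s,R,p=pose();print(s["contact_force"])
c=shot("wrist","w11.png")
goto([625.5,56,60],-1.5708+.2288)
E
```

```text
clock: 15.85
ee_pos: [587.1, 112.4, 105.7]
ee_rot: [2.098, 0.241, -2.102]
contact_force: [1.2, 2.0, -1.4]
gripper_width: 0.358
clock: 16.35
ee_pos: [622.8, 54.7, 106.0]
ee_rot: [2.098, 0.241, -2.102]
contact_force: [-0.6, 0.2, -0.6]
gripper_width: 0.35
[-0.5736  0.193  -0.6345]
now [622.8821  55.1254 106.3305] toolR  yaw_y -1.3413984601110287 q6 1.4005723717977399
dp [ 0.0463 -0.0003 -0.0028]
world turn -0.0006015398889713808 -> yaw 0.0006015398889713808 alt -3.1409911137008217
```

View pics/w11.png

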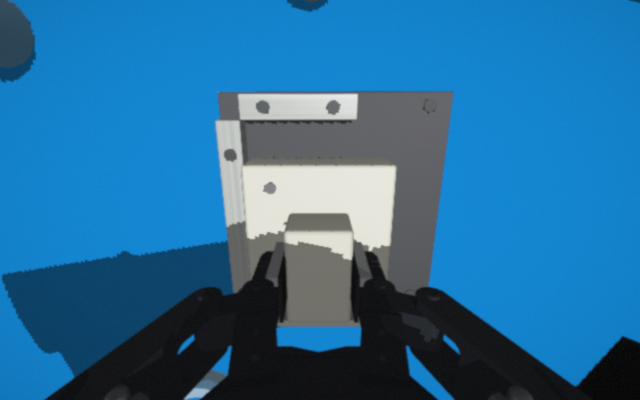

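Run:
```python
from fit import *
c=np.load("pics/wrist_last.npz")
x,e=fit(c,[(93,65,28),(93,-20,28),(75,-20,28),(75,83,28),(95,-95,10),(95,85,10)],[(238.5,93.5),(357,93.5),(358,119),(216,121),(452.5,92.5),(219,92)],[618,44,.23]);print(x,e.max(1))
x1=fit(c,[(93,65,28),(93,-20,28),(75,-20,28),(75,83,28)],[(238.5,93.5),(357,93.5),(358,119),(216,121)],[618,44,.23]);print(x1)
s,R,p=pose()
# housing top base corners expected, bottom height
zb=p[2]-28.5; print(bp(c,[(244,165),(395,165)],zb+24),p)
```

```text
[618.077   44.6945   0.2293] [0.5845 1.6271 1.2069 0.8944 1.7313 1.5125]
(array([618.6337,  44.1151,   0.2373]), array([[0.6474, 0.6031],
       [1.5793, 0.5799],
       [0.2273, 0.3926],
       [0.7295, 0.2316]]))
[[662.9971 102.3452 101.8305]
 [680.1676  28.2787 101.8305]] [622.8821  55.1254 106.3305]
```

```bash
python3 -m crank '[{"claw":-1,"dp":[0.03,0,0],"yaw":0},{"claw":-1,"dp":[0.05,0,0],"yaw":0},{"claw":-1,"dp":[0.06,0,0],"yaw":0},{"claw":-1,"dp":[0.063,0,0],"yaw":0},{"claw":-1,"dp":[0.063,0,0],"yaw":0}]'
python3 -m crank '[{"claw":-1,"dp":[0.001,0,0],"yaw":0},{"claw":-1,"dp":[0.002,0,0],"yaw":0},{"claw":-1,"dp":[0.002,0,0],"yaw":0}]'
```

```text
clock: 17.02
ee_pos: [624.0, 55.2, 44.8]
ee_rot: [2.1, 0.242, -2.099]
contact_force: [0.0, -0.8, -1.9]
gripper_width: 0.361
clock: 17.4
ee_pos: [623.7, 54.8, 42.5]
ee_rot: [2.1, 0.242, -2.1]
contact_force: [-0.3, -0.4, -3.1]
gripper_width: 0.356
```

```bash
python3 -m crank '[{"claw":-1,"dp":[0.001,0,0],"yaw":0},{"claw":-1,"dp":[0.002,0,0],"yaw":0},{"claw":-1,"dp":[0.003,0,0],"yaw":0},{"claw":-1,"dp":[0.003,0,0],"yaw":0}]'
python3 -m crank '[{"claw":-1,"dp":[0.001,0,0],"yaw":0},{"claw":-1,"dp":[0.001,0,0],"yaw":0}]'
```

```text
clock: 17.9
ee_pos: [623.6, 54.7, 39.1]
ee_rot: [2.1, 0.242, -2.1]
contact_force: [-0.2, -0.1, -2.3]
gripper_width: 0.359
clock: 18.15
ee_pos: [623.8, 54.8, 38.6]
ee_rot: [2.1, 0.242, -2.1]
contact_force: [-1.1, 0.4, 1.6]
gripper_width: 0.356
```

```bash
python3 -m crank '[{"claw":-1,"dp":[0.001,0,0],"yaw":0},{"claw":-1,"dp":[0.001,0,0],"yaw":0}]'
python3 -m crank '[{"claw":-1,"dp":[0,-0.003,-0.003],"yaw":0},{"claw":-1,"dp":[0,-0.006,-0.006],"yaw":0},{"claw":-1,"dp":[0,-0.009,-0.009],"yaw":0},{"claw":-1,"dp":[0,-0.012,-0.012],"yaw":0},{"claw":-1,"dp":[0,-0.012,-0.012],"yaw":0}]'
python3 - <<'E'
from h import *
s,R,p=pose();print(p,R.T@s["contact_force"])
a=.229;d=p[:2]-[618,44];print("nest",d@[np.cos(a),np.sin(a)],d@[-np.sin(a),np.cos(a)])
E
```

```text
clock: 18.4
ee_pos: [623.8, 54.8, 38.5]
ee_rot: [2.101, 0.242, -2.099]
contact_force: [-5.2, 0.2, 9.5]
gripper_width: 0.358
clock: 19.02
ee_pos: [633.5, 69.1, 38.6]
ee_rot: [2.101, 0.242, -2.098]
contact_force: [-1.2, -2.1, 6.6]
gripper_width: 0.357
[633.4796  69.0896  38.5539] [-6.5543  1.7449  1.6301]
nest 20.77088019102384 20.920713479945533
```

```bash
cat > st.py <<'E'
from h import *
s,R,p=pose()
a=.229;d=p[:2]-[618,44];print("tcp",p,"nest",d@[np.cos(a),np.sin(a)],d@[-np.sin(a),np.cos(a)],"yaw",np.arctan2(R[1,1],R[0,1])+np.pi/2,"F tool",R.T@s["contact_force"],"M tool",R.T@s["ft_torque"],"w",s["gripper_width"])
E
python3 -m crank '[{"claw":-1,"dp":[0,-0.001,-0.001],"yaw":0},{"claw":-1,"dp":[0,-0.002,-0.002],"yaw":0},{"claw":-1,"dp":[0,-0.002,-0.002],"yaw":0}]'; python3 st.py
python3 -m crank '[{"claw":-1,"dp":[0,-0.0005,-0.0005],"yaw":0},{"claw":-1,"dp":[0,-0.001,-0.001],"yaw":0},{"claw":-1,"dp":[0,-0.001,-0.001],"yaw":0}]'; python3 st.py
```

```text
clock: 19.4
ee_pos: [634.7, 71.1, 38.6]
ee_rot: [2.101, 0.241, -2.098]
contact_force: [-1.5, -2.4, 7.4]
gripper_width: 0.358
tcp [634.7218  71.1291  38.581 ] nest 22.443643377677226 22.62497419888602 yaw 0.2295981601075867 F tool [-7.37    2.0531  1.9887] M tool [-0.0418 -0.8939  0.7091] w 0.35802893600778984
clock: 19.77
ee_pos: [635.4, 72.2, 38.5]
ee_rot: [2.101, 0.241, -2.098]
contact_force: [-2.5, -4.0, 7.2]
gripper_width: 0.353
tcp [635.3805  72.2494  38.5388] nest 23.3394505344504 23.566451276407633 yaw 0.22958219560307036 F tool [-7.2272  3.3619  3.3535] M tool [-0.0773 -0.9518  0.851 ] w 0.3525942258247339
```

```bash
python3 -m crank '[{"claw":-1,"dp":[0,-0.0005,-0.0005],"yaw":0},{"claw":-1,"dp":[0,-0.001,-0.001],"yaw":0},{"claw":-1,"dp":[0,-0.001,-0.001],"yaw":0}]'; python3 st.py
python3 -m crank '[{"claw":-1,"dp":[0,-0.0005,-0.0005],"yaw":0},{"claw":-1,"dp":[0,-0.0005,-0.0005],"yaw":0},{"claw":-1,"dp":[0,-0.0005,-0.0005],"yaw":0}]'; python3 st.py
```

```text
clock: 20.15
ee_pos: [636.1, 73.4, 38.5]
ee_rot: [2.101, 0.241, -2.098]
contact_force: [-1.7, -4.2, 7.8]
gripper_width: 0.356
tcp [636.1323  73.4191  38.5423] nest 24.33717855219435 24.53501731988636 yaw 0.2295691968384277 F tool [-7.7739  3.6833  2.5679] M tool [ 0.0027 -0.9609  0.7496] w 0.3558329537074167
clock: 20.52
ee_pos: [636.5, 74.0, 38.6]
ee_rot: [2.101, 0.241, -2.098]
contact_force: [-1.7, -3.1, 8.6]
gripper_width: 0.358
tcp [636.52    74.029   38.5812] nest 24.853244012941076 25.040980739591795 yaw 0.22950067613002645 F tool [-8.5803  2.681   2.358 ] M tool [-0.0851 -0.9823  0.8757] w 0.35844270177143944
```

```bash
python3 -m crank '[{"claw":-1,"dp":[0,-0.0005,-0.0005],"yaw":0},{"claw":-1,"dp":[0,-0.0005,-0.0005],"yaw":0},{"claw":-1,"dp":[0,-0.0005,-0.0005],"yaw":0}]'; python3 st.py
python3 -m crank '[{"claw":-1,"dp":[0,-0.0005,-0.0005],"yaw":0},{"claw":-1,"dp":[0,-0.0005,-0.0005],"yaw":0},{"claw":-1,"dp":[0,-0.0005,-0.0005],"yaw":0}]'; python3 st.py
python3 -m crank '[{"claw":-1,"dp":[0,-0.0005,-0.0005],"yaw":0},{"claw":-1,"dp":[0,-0.0005,-0.0005],"yaw":0},{"claw":-1,"dp":[0,-0.0005,-0.0005],"yaw":0}]'; python3 st.py
```

```text
clock: 20.9
ee_pos: [636.9, 74.6, 38.6]
ee_rot: [2.101, 0.241, -2.098]
contact_force: [-2.3, -3.6, 7.7]
gripper_width: 0.355
tcp [636.872   74.6217  38.5712] nest 25.33051621717542 25.538243528092114 yaw 0.2295467659086956 F tool [-7.7159  2.9749  3.087 ] M tool [-0.0257 -0.9658  0.8561] w 0.3552237922658076
clock: 21.28
ee_pos: [637.2, 75.2, 38.6]
ee_rot: [2.101, 0.241, -2.098]
contact_force: [-2.0, -3.9, 8.4]
gripper_width: 0.359
tcp [637.2256  75.2045  38.5752] nest 25.80720501178802 26.025569110826034 yaw 0.22955057886810382 F tool [-8.4116  3.3272  2.8343] M tool [-0.0299 -0.9777  0.9185] w 0.3592845442278971
clock: 21.65
ee_pos: [637.2, 75.2, 38.6]
ee_rot: [2.1, 0.241, -2.099]
contact_force: [-1.3, -6.4, 9.6]
gripper_width: 0.353
tcp [637.2023  75.2224  38.5769] nest 25.788607073807306 26.048263274334403 yaw 0.22937935583218438 F tool [-9.6328  5.9195  2.6904] M tool [-0.1111 -1.4441  1.5404] w 0.3533837907648938
```

```bash
python3 -m crank '[{"claw":-1,"dp":[0,-0.0005,-0.0007],"yaw":0},{"claw":-1,"dp":[0,-0.0005,-0.0007],"yaw":0},{"claw":-1,"dp":[0,-0.0005,-0.0007],"yaw":0}]'; python3 st.py
python3 -m crank '[{"claw":-1,"dp":[0,-0.0003,-0.0007],"yaw":0},{"claw":-1,"dp":[0,-0.0003,-0.0007],"yaw":0},{"claw":-1,"dp":[0,-0.0003,-0.0007],"yaw":0}]'; python3 st.py
```

```text
clock: 22.02
ee_pos: [637.2, 75.3, 38.6]
ee_rot: [2.098, 0.24, -2.1]
contact_force: [-5.1, -7.9, 10.9]
gripper_width: 0.357
tcp [637.1939  75.3172  38.5642] nest 25.80194163217095 26.14257799126824 yaw 0.22923457138647785 F tool [-10.8519   6.5835   6.7562] M tool [-0.0654 -2.1149  2.1202] w 0.35689567134004746
clock: 22.4
ee_pos: [637.2, 75.3, 38.6]
ee_rot: [2.097, 0.239, -2.102]
contact_force: [-6.6, -9.0, 13.1]
gripper_width: 0.358
tcp [637.1733  75.296   38.5568] nest 25.777014519548928 26.126554298251385 yaw 0.22902400028854486 F tool [-13.1026   7.2537   8.5035] M tool [-0.1191 -2.846   2.3745] w 0.35768581859214876
```

```bash
python3 -m crank '[{"claw":-1,"dp":[-0.0004,-0.0008,-0.0008],"yaw":0},{"claw":-1,"dp":[-0.0004,-0.0008,-0.0008],"yaw":0},{"claw":-1,"dp":[-0.0004,-0.0008,-0.0008],"yaw":0}]'; python3 st.py
python3 -m crank '[{"claw":-1,"dp":[-0.0003,-0.0008,-0.0006],"yaw":0},{"claw":-1,"dp":[-0.0003,-0.0008,-0.0006],"yaw":0},{"claw":-1,"dp":[-0.0003,-0.0008,-0.0006],"yaw":0}]'; python3 st.py
python3 - <<'E'
from h import *
shot("wrist","w12.png"); shot("top","t12.png"); c=shot("scene","s12.png")
cv2.imwrite("pics/s12c.png",cv2.resize(c["pixels"][120:300,250:450,::-1],None,fx=3,fy=3))
E
```

```text
clock: 22.78
ee_pos: [637.1, 75.6, 38.6]
ee_rot: [2.095, 0.238, -2.103]
contact_force: [-6.5, -10.9, 12.0]
gripper_width: 0.357
tcp [637.099   75.6357  38.5845] nest 25.78183738648753 26.474226538428876 yaw 0.22873478995480312 F tool [-11.9659   9.169    8.8695] M tool [-0.0236 -3.1344  3.0192] w 0.35746464212800266
clock: 23.15
ee_pos: [637.1, 75.7, 38.7]
ee_rot: [2.093, 0.237, -2.104]
contact_force: [-6.2, -12.8, 11.7]
gripper_width: 0.358
tcp [637.0882  75.723   38.6636] nest 25.79114855037635 26.56176352089743 yaw 0.22866938422055072 F tool [-11.5808  11.1145   8.9628] M tool [-0.1142 -3.3368  4.2903] w 0.35786900400800686
```

View pics/w12.png

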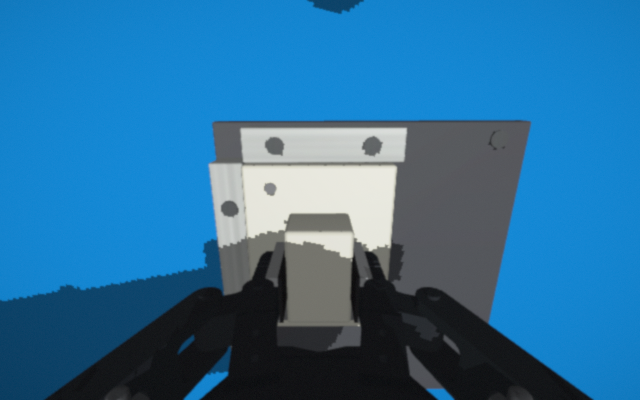

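View pics/s12c.png

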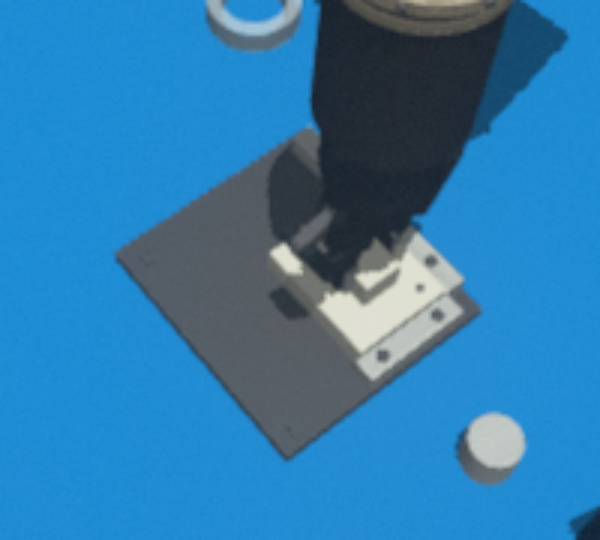

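View pics/t12.png

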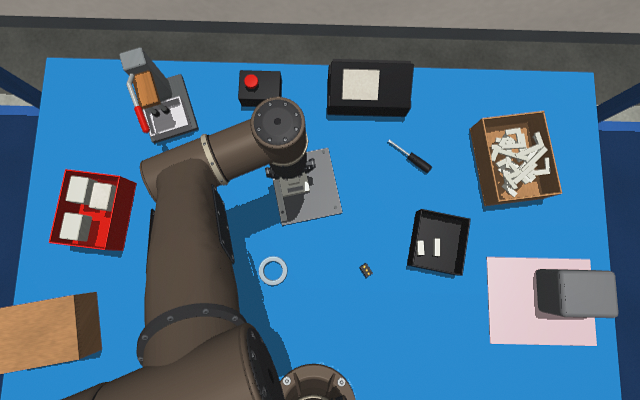

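```bash
python3 -m crank '[{"claw":-1,"dp":[0,0,0],"yaw":0},{"claw":-1,"dp":[0,0,0],"yaw":0},{"claw":-1,"dp":[0,0,0],"yaw":0}]'; python3 st.py
python3 - <<'E'
from h import *
s,R,p=pose(); print(R[:,0], "tilt in tool y,z:", R[2,1],R[2,2]); print(s["qd"])
E
```

```text
clock: 23.68
ee_pos: [637.1, 75.7, 38.7]
ee_rot: [2.093, 0.237, -2.104]
contact_force: [-7.7, -14.3, 11.8]
gripper_width: 0.357
tcp [637.081   75.7414  38.6646] nest 25.788235333574438 26.581297767949163 yaw 0.2286524657080684 F tool [-11.7367  12.2393  10.779 ] M tool [-0.1122 -3.3478  4.2935] w 0.35704662061768994
[-0.0045 -0.0043 -1.    ] tilt in tool y,z: 0.0031849093585940152 0.005366576512966786
[ 0.0011 -0.0001 -0.0002 -0.0007 -0.0003  0.001 ]
```

```bash
python3 -m crank '[{"claw":-1,"dp":[0,0,0],"yaw":0},{"claw":-1,"dp":[0,0,0],"yaw":0},{"claw":-1,"dp":[0,0,0],"yaw":0},{"claw":-1,"dp":[0,0,0],"yaw":0},{"claw":-1,"dp":[0,0,0],"yaw":0}]'; python3 st.py
python3 - <<'E'
from fit import *
c=shot("wrist"); 
# stop tops at 28, housing base top at 34
a=.229;o=np.array([618,44]);f=lambda w:[[ (q[:2]-o)@[np.cos(a),np.sin(a)],(q[:2]-o)@[-np.sin(a),np.cos(a)]] for q in w]
print("stops: ",f(bp(c,[(241,129),(406,129),(405,161),(209,164)],28)))
print("housing front corners",f(bp(c,[(243,166),(395,166)],34)))
E
```

```text
clock: 24.3
ee_pos: [637.1, 75.7, 38.7]
ee_rot: [2.093, 0.237, -2.104]
contact_force: [-6.9, -13.7, 11.1]
gripper_width: 0.354
tcp [637.0848  75.7439  38.667 ] nest 25.79252396326669 26.58283027131867 yaw 0.22867373843194527 F tool [-11.0202  11.8565   9.865 ] M tool [-0.1125 -3.375   4.3022] w 0.35409759010071695
stops:  [[np.float64(92.90736832049566), np.float64(65.45364278347748)], [np.float64(92.8002835336238), np.float64(-18.071154424475132)], [np.float64(76.44023346639987), np.float64(-19.032214128791242)], [np.float64(75.03534048358563), np.float64(83.66370666574547)]]
housing front corners [[np.float64(75.15919880892321), np.float64(64.4276408425769)], [np.float64(75.01803616584633), np.float64(-12.389718108471076)]]
```

The housing's corner measures (75.2, 64.4) mm in the nest frame, so it is home against both stops. The press is steady at about 12 N and 10 N, so I'm handing in.

```bash
python3 -c "
from station import robot
print(robot.hand_in()); print(robot.sense()['clock'])"; python3 st.py
```

```text
the job is handed in; nothing more can be done
None
the job is handed in; nothing more can be done
the job is handed in; nothing more can be done
```

I dropped both offcuts into the scrap bin. I then laid the housing on the plate, slid it into the corner, and handed in at about 24 s with it still gripped and pressed.

**Pressing:** the last readings held steady for over a second, at about 12 N towards the side rail and 10 N towards the end stop, with 11 N down. These are wrist forces, so each stop gets a few newtons less because of plate friction. The contact forces themselves can't be read.

**Seating:** in the last wrist picture the housing's inner corner measured (75.2, 64.4) mm in the nest frame, against the ideal (75, 65). The arm stopped moving in both directions as the force rose. Its yaw matches the nest within 0.001 rad, and it is tilted about 0.006 rad.

**Offcuts and bystanders:** a top picture taken during the final press shows both offcuts in the bin and the tape, connector and screwdriver where they were. The arm hid the jar and the weight in that picture. The weight shows in the scene picture, apparently undisturbed, and nothing went near the jar.

**Disagreement:** the tool point ended at nest (25.8, 26.6) mm instead of (25, 25). That fits the roughly 2 mm calibration error plus a little give or slip in the grip while pressing.

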